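# Feed the top packing board into the rails

### The job

Slide the top board off the pile sideways, without lifting it, into the rails of the packing bed and push it gently fully home against the end stop, so that the spring catch snaps up behind it. Press on it only as firmly as it takes to carry it along, leave the boards below lying as they are, and don't knock the other things on the table.

Things in the scene. Friction and masses are not known exactly. Their poses are not given: they have to be found in the camera images.
- feeder: low stainless board feeder fixed to the table, 390 mm long (y axis) x 170 wide (x axis), level, turned by up to 0.3 rad. Origin on the table in the middle of its width at the near edge of the bed. -y half: board pile, middle at y = -92 mm, between a rear fence (y = -184) and four thin side posts (x = +-82), all 68 mm high. +y half: packing bed, a plate 50 mm high. 12 mm gap between
- bed_mouth (a point): point on the bed's upper face at the mouth of its two rails (y = 0 of the feeder, 50 mm high). The C-shaped rails are 144 mm apart inside from y = 25 mm on and flare to 162 mm at y = -8 mm; their turned-in lips start at y = 18 mm, reach in to x = +-63 mm, leave 11 mm of height over the bed and top out 64 mm over the table (68 mm at their turned-up start)
- bed_home (a point): point 54 mm high over the bed where the middle of a board lies when it is fully home between catch and end stop (feeder x = 0, y = 103.5 mm; 1.5 mm of play each way); same axes as the feeder
- board_top_center (a point): middle (half-way up) of the top board: plain white laminate 160 mm (y axis, along the slide) x 140 (x axis) x 8 mm thick, 0.14 to 0.28 kg, smooth (friction about 0.2 on boards and steel; fingertips hold it better), marked by more than 25 N. On the pile its underside is 1 to 3.5 mm higher than the bed and it lies up to 3 mm and 0.05 rad out of line with the feeder
- board_top: the same top board; origin in the middle of its underside
- board_3_center (a point): middle of the second board from the top, same size, under the top board
- board_2_center (a point): middle of the third board from the top, same size
- board_1_center (a point): middle of the lowest board, same size, on the feeder's sprung platform: the pile gives about 1 mm for each 8 N pressed on it, the bed does not give
- catch (a joint): spring catch in the bed: a 30 mm wide pawl in the middle of the mouth, ramp from feeder y = 10 to 20 mm, upright back at y = 22 mm. 0 = up (4 mm above the bed), 0.0042 = pressed level with it (3 to 4 N). A board slid over it holds it down; it springs up behind the board's rear edge
- end_stop: upright angle with two rubber buffers (they give about 1 mm at 5 N) across the far end of the bed; same origin and axes as the feeder; the buffers' faces stand at y = 185 mm, their middles 56 mm and the angle's top edge 72 mm high
- bun_loose: sweet bun 119x126x73 mm on the table to the left of the feeder, origin under its middle; leave alone
- label_roll: white label roll 92x134x40 mm lying on the table, origin under its middle; leave alone. Beyond it, at world x = 0.5 to 0.9 m, y = -0.25 to -0.5 m, fixed stacks of buns stand up to 0.3 m high: pass over or in front of them
- tape_spare: roll of brown tape 90 mm across, 48 mm high, origin under its middle; leave alone
- date_stamp: self-inking stamp 40x56x80 mm with a rounded cap, standing on the table, origin under its middle; leave alone

How it is judged:
By the outcome, as a careful person would: the job done as asked, in the order asked, and still so for the second after the job is handed in, with the robot touching nothing.
It also fails if it takes over 61 s, if anything falls off the work surface, if the arm or the gripper's body presses on something with over 40 N, if the wrist force passes 120 N, or if a joint passes its speed limit or range.

### The arm

A 7-joint arm with a two-finger parallel gripper is mounted at the origin on a cart in front of the work surface, level with it; the furniture and walls round the work are solid. World frame = base frame: x ahead of the robot, y to its left, z up, the work surface at z = 0. Lengths are in m, angles in rad, forces in N, time in s.
With the tool pointing down it reaches from about 0.425 to 0.875 m from the base axis. Payload 9.9 kg.
Tool frame: the origin (TCP) lies at the very end of the fingers, on their centre line; the grasp point (between the pads) lies 19 mm behind it; z points along the fingers, y is the direction in which the jaws open and shut (so a half turn about z gives the same grasp; the last joint's range is limited). The gripper opens to 85 mm and grips with 20 to 120 N. Pads are 22 mm wide; open, the fingers measure 114 mm over their backs; the gripper's body (76 mm by 85 mm) begins 54 mm behind the grasp point. The pads swing forward as they close: fully open they stand 13 mm farther back than shut.
Start: joints at [-1.298, 0.576, 0.025, 1.437, -0.015, 1.129, -0.057], TCP at [0.236, 0.632, 0.201] pointing down, gripper open.
Joint ranges: [-2.76, 2.76], [-0.34, 2.15], [-1.52, 1.57], [0.19, 2.46], [-1.09, 4.23], [0.17, 1.99], [-2.82, 2.82]. Speed limits (rad/s): [2.22, 2.22, 3.01, 3.01, 3.14, 3.14, 3.14].

### API

Orientations are given as a unit quaternion [w, x, y, z].
In Python, from station import robot gives the robot as it stands.
- The arm moves only by the tool play_rows, never from a script. Its argument "steps" is one flat list of numbers, 5 for each row, row after row: the closure, from 0 (fully open) to 1 (shut), then the shift along the tool's x, y, z in cm, then the turn about the tool's z in rad. In form: [gripper, dx, dy, dz, spin, gripper, dx, dy, dz, spin, ...]. A call has 1 to 12 rows; each row is the pose to reach, as a shift and turn from the pose commanded when the call began, along the tool's axes at that moment; what a row does not reach only later rows make up. A row lasts 1/10 s, in which the tool goes at most 50 mm and 8.59 degrees, less where a joint would pass 70% of its speed; a pose out of reach is approached as far as the arm can. A call with a gripper value outside its range is refused whole. The fingers move at their own pace and stop on an object; "grip_force" is the grip in N (left out, the last holds). Time passes only in rows, so rows that repeat a pose let the fingers close. It gives the time, the measured TCP pose, the force and the opening at its end, in the units of the state.
- robot.read_state(): the state, without advancing time (a new reading comes with each control period).
- robot.camera(name): name is "scene" or "top"; returns a dict with "pixels" (384x512x3 uint8, blue, green, red), "fx", "fy", "cx", "cy" (pixels), "pose" (4x4, takes a point from camera to world coordinates). Camera axes: x right, y up, looking along -z (the intrinsics and any distortion apply to the point x, -y, -z); pixel columns grow to the right and rows downward; lengths in m; the calibration is good to about 2 mm. A picture is of the moment at which its call begins. There is no depth.
- robot.finish_job(): hands the job in, once; it reports no verdict.
The state is a dict: "time_s": time; "joints": joint angles; "qvel": joint speeds; "effort": joint torques, N m; "tcp_pos": TCP position; "tool_rot": TCP orientation; "ft_force": force on the tool from outside, world axes, zero at the start; "ft_torque": the same for the moment, N m; "opening": finger opening in m.
Only numpy, scipy, OpenCV 4.12 (cv2) and the standard library are available. Lean on these libraries where they do the work, as an engineer would, in place of code of your own. Each camera call takes 0.05 s, during which the arm holds its last target. There are 200 camera calls.

## Working session

There is one attempt and no reset: what is moved stays moved. The work goes in short steps, Python scripts to look and compute and a tool call to move; the robot and the scene stay as the last step left them, time stands still between calls to the robot, and variables do not carry over. Pictures are saved under pics/ and viewed, about 8 in all and at most 12, crops included, and the job is handed in when it is done.

Besides the shell and the picture viewer there is one more tool, called after "Request:" as name(argument=value, ...), one argument or row to a line, values as JSON. play_rows: Moves the arm, as the interface text tells. Its arguments: {"type":"object","properties":{"steps":{"type":"array","items":{"type":"number"}},"grip_force":{"type":"number"}},"required":["steps"]}

```bash
mkdir -p pics; ls; cat > h.py <<'E'
from station import robot
import numpy as np, cv2
def snap(n,f):
    c=robot.camera(n); cv2.imwrite(f,c["pixels"]); np.savez(f+'.npz',**{k:c[k] for k in("pixels","fx","fy","cx","cy","pose")}); return c
def ray(c,u,v):
    P=np.array(c["pose"]); d=P[:3,:3]@np.array([(u-c["cx"])/c["fx"],-(v-c["cy"])/c["fy"],-1.]); return P[:3,3],d
def onz(c,u,v,z):
    o,d=ray(c,u,v); return o+d*(z-o[2])/d[2]
def proj(c,p):
    P=np.array(c["pose"]); q=P[:3,:3].T@(np.array(p)-P[:3,3]); return c["cx"]+c["fx"]*q[0]/-q[2], c["cy"]-c["fy"]*q[1]/-q[2]
E
python3 - <<'E'
from h import *
for n in("top","scene"):
    c=snap(n,f"pics/{n}0.png"); print(n,[k for k in c],c["fx"],c["fy"],c["cx"],c["cy"],np.round(c["pose"],3).tolist())
print({k:np.round(v,3).tolist() for k,v in robot.read_state().items()})
E
```

```text
pics
top ['pixels', 'fx', 'fy', 'cx', 'cy', 'pose'] 349.56985954060127 349.56985954060127 259.76935772067696 192.24875369235693 [[0.011, 0.974, -0.228, 0.236], [-1.0, 0.01, -0.006, -0.02], [-0.004, 0.228, 0.974, 1.266], [0.0, 0.0, 0.0, 1.0]]
scene ['pixels', 'fx', 'fy', 'cx', 'cy', 'pose'] 493.1234770106208 493.1234770106208 264.8448870008867 185.3829887707384 [[0.466, 0.483, -0.741, -0.521], [-0.885, 0.265, -0.383, -0.564], [0.011, 0.834, 0.551, 0.842], [0.0, 0.0, 0.0, 1.0]]
{'time_s': 0.1, 'joints': [-1.298, 0.576, 0.025, 1.438, -0.015, 1.129, -0.056], 'qvel': [0.001, -0.003, -0.001, 0.0, -0.002, 0.0, -0.0], 'effort': [0.006, -76.731, 2.258, -28.661, 0.016, 0.009, 0.0], 'tcp_pos': [0.236, 0.632, 0.2], 'tool_rot': [-0.0, 0.177, 0.984, -0.001], 'ft_force': [-0.127, -0.141, -0.488], 'ft_torque': [0.025, -0.011, 0.048], 'opening': 0.086}
```

View pics/top0.png

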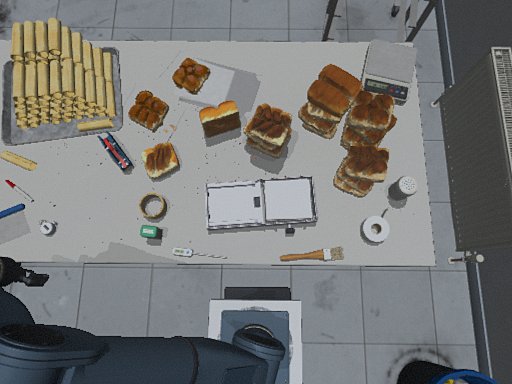

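View pics/scene0.png

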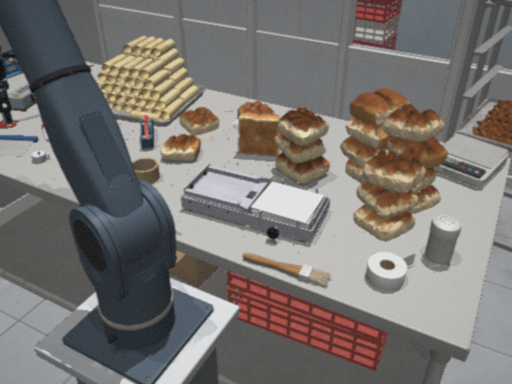

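The top view shows the white board on the pile at about (290,199), with the bed to its left around (233,204). So feeder +y is roughly world +y. I'll enlarge both views.

```bash
python3 - <<'E'
from h import *
a=cv2.imread("pics/top0.png")[165:245,195:330]; b=cv2.imread("pics/scene0.png")[160:245,175:335]
a=cv2.resize(a,None,fx=5,fy=5,interpolation=cv2.INTER_CUBIC);b=cv2.resize(b,None,fx=5,fy=5,interpolation=cv2.INTER_CUBIC)
cv2.imwrite("pics/ca.png",a);cv2.imwrite("pics/cb.png",b)
E
```

```text
(no output)
```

View pics/ca.png

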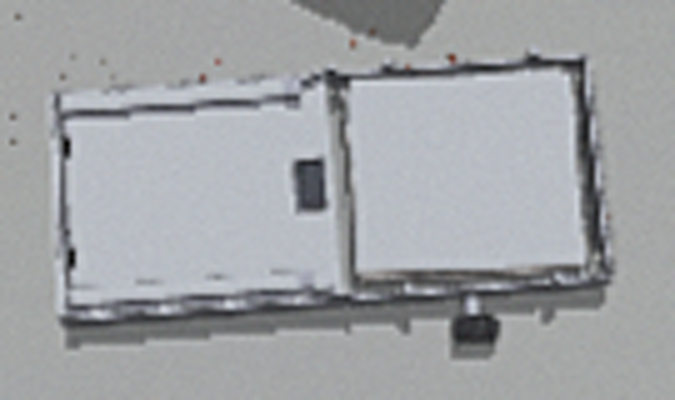

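View pics/cb.png

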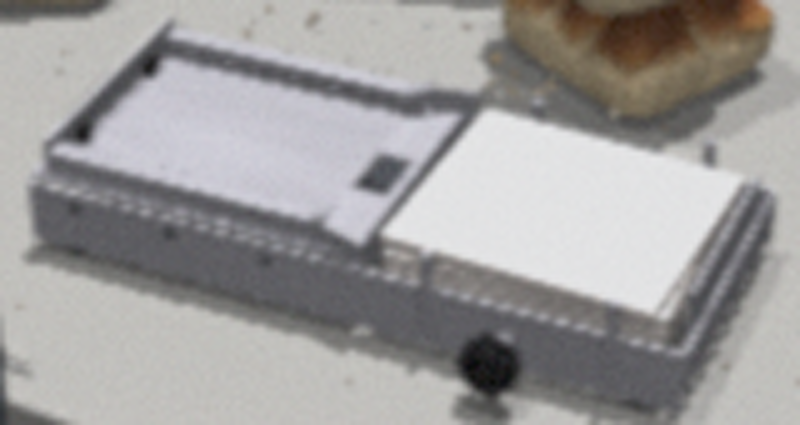

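Scene crop: board corners at about (485,107), (745,178), (655,315) and (383,232). The dark catch is at (384,172), and the buffers are at (148,65) and (82,130). Next I'll cast rays through these.

```bash
python3 - <<'E'
from h import *
T=np.load("pics/top0.png.npz");S=np.load("pics/scene0.png.npz")
s=lambda x,y,z:onz(S,(x+.5)/5-.5+175,(y+.5)/5-.5+160,z)
t=lambda x,y,z:onz(T,(x+.5)/5-.5+195,(y+.5)/5-.5+165,z)
def fit(img,off):  # white-board quad
    pass
for n,f,Q in(("scene",s,[(485,107),(745,178),(655,315),(383,232)]),("top",t,[(347,80),(577,66),(588,264),(353,271)])):
    q=np.array([f(*p,.060) for p in Q]); print(n,np.round(q*1e3,1)[:,:2].tolist(),"c",np.round(q.mean(0)*1e3,1))
    L=[np.linalg.norm(q[i]-q[(i+1)%4])*1e3 for i in range(4)];print(np.round(L,1))
    u=(q[0]+q[3]-q[1]-q[2]);print("yaw(+y axis from world y)",np.arctan2(-u[0],u[1]))
print("catch",s(384,172,.051)*1e3,t(310,185,.051)*1e3)
print("buf",s(148,65,.056)*1e3,s(82,130,.056)*1e3,"top",t(66,147,.056)*1e3,t(71,257,.056)*1e3)
print("stop top",s(168,25,.072)*1e3,s(46,148,.072)*1e3,t(57,95,.072)*1e3,t(65,318,.072)*1e3)
print("fence top",t(585,58,.068)*1e3,t(608,278,.068)*1e3)
# two-view check of board corners
for a,b in zip([(485,107),(745,178),(655,315),(383,232)],[(347,80),(577,66),(588,264),(353,271)]):
    o1,d1=ray(S,a[0]/5+174.6,a[1]/5+159.6);o2,d2=ray(T,b[0]/5+194.6,b[1]/5+164.6)
    k=np.linalg.lstsq(np.c_[d1,-d2],o2-o1,rcond=None)[0];print("tri",(o1+k[0]*d1)*1e3,(o2+k[1]*d2)*1e3)
for n,z in(("tape",.048),("stamp",.08),("bunleft",.07),("stack",.1)):
    p={"tape":(152,205),"stamp":(151,231),"bunleft":(160,160),"stack":(268,130)}[n];print(n,onz(T,*p,z)*1e3)
E
```

```text
scene [[561.5, -26.3], [566.5, -187.4], [427.6, -193.7], [424.1, -34.6]] c [ 494.9 -110.5   60. ]
[161.2 139.  159.1 137.6]
yaw(+y axis from world y) 0.026544988778623196
top [[561.5, -27.3], [573.5, -191.6], [430.5, -196.1], [424.0, -32.5]] c [ 497.4 -111.9   60. ]
[164.8 143.  163.7 137.7]
yaw(+y axis from world y) 0.05648372013817063
catch [485.98603179  -0.7763707   51.        ] [486.60901785  -1.67445184  51.        ]
buf [510.8115041  175.16117419  56.        ] [433.390922   169.10273848  56.        ] top [511.40291045 171.93857718  56.        ] [432.4627328 164.9067958  56.       ]
stop top [533.75173831 174.91703445  72.        ] [389.29846997 161.28434644  72.        ] [545.34202341 177.4402877   72.        ] [387.57275078 164.71535592  72.        ]
fence top [ 577.22162224 -196.297075     68.        ] [ 419.61042797 -208.51536018   68.        ]
tri [560.96296825 -26.53614559  60.36816454] [561.40696431 -27.24916281  60.49246697]
tri [ 570.56439941 -185.96738771   57.07388735] [ 573.8359359  -191.78884648   58.81941203]
tri [ 428.83476691 -193.19916956   58.97728651] [ 430.57916959 -196.15889891   59.69161211]
tri [425.09244181 -34.0454793   59.19456592] [424.10259622 -32.52993865  59.02424255]
tape [471.20271001 369.68109388  48.        ]
stamp [375.04258633 355.53622947  80.        ]
bunleft [631.85661189 347.2315266   70.        ]
stack [738.08870049 -39.818257   100.        ]
```

Feeder origin is about (0.486, -0.015) with yaw about 0.081. The board is centred at about (0.496, -0.111) with yaw about 0.04, and both sizes check out. The plan is to press with shut fingertips just ahead of the board's middle and drag it along feeder +y. First I'll move above it.

Request:
play_rows(
  steps=[1,-4,-4.7,0,-0.05,1,-8,-9.4,0,-0.1,1,-12,-14.1,0,-0.15,1,-16,-18.8,0,-0.2,1,-20,-23.5,0,-0.25,1,-24,-28.2,0,-0.3,1,-28,-32.9,0,-0.35,1,-32,-37.6,0,-0.4,1,-36,-42.3,0,-0.437,1,-40,-47,0,-0.437,1,-44,-51.7,0,-0.437,1,-48.8,-57.3,0,-0.437],
  grip_force=40,
)

```text
time_s: 1.3
tcp_pos: [0.4408, 0.0665, 0.2009]
tool_rot: [0.0, -0.04, 0.999, 0.0]
ft_force: [1.3, 0.6, -0.8]
opening: -0.0
```

Request:
play_rows(
  steps=[1,0,0,0,0,1,0,0,0,0],
)

```text
time_s: 1.5
tcp_pos: [0.4406, 0.0675, 0.2006]
tool_rot: [-0.0, -0.038, 0.999, -0.0]
ft_force: [-0.2, 0.3, -0.4]
opening: 0.0003
```

Request:
play_rows(
  steps=[1,-1,-3.6,1,0,1,-2,-7.2,3,0,1,-3,-10.8,5,0,1,-4.2,-14.6,7,0,1,-4.2,-14.6,9.5,0,1,-4.2,-14.6,12,0,1,-4.2,-14.6,12.5,0,1,-4.2,-14.6,12.5,0],
)

```text
time_s: 2.3
tcp_pos: [0.4937, -0.072, 0.0753]
tool_rot: [-0.001, -0.041, 0.999, 0.0]
ft_force: [-0.3, 0.4, 1.0]
opening: 0.0001
```

```bash
python3 - <<'E'
from h import *
s=robot.read_state();print(s["tcp_pos"],s["ft_force"],s["joints"])
c=snap("scene","pics/scene1.png");print(proj(c,s["tcp_pos"]))
cv2.imwrite("pics/cc.png",cv2.resize(c["pixels"][130:250,175:335],None,fx=5,fy=5,interpolation=cv2.INTER_CUBIC))
E
```

```text
[ 0.49371183 -0.07204577  0.07534115] [-0.2801043   0.37922513  0.96579018] [-0.02588038  0.48633262  0.11083113  2.04891487 -0.09088503  0.61284931
  1.79990299]
(np.float64(275.2680349708658), np.float64(192.36140385634914))
```

View pics/cc.png

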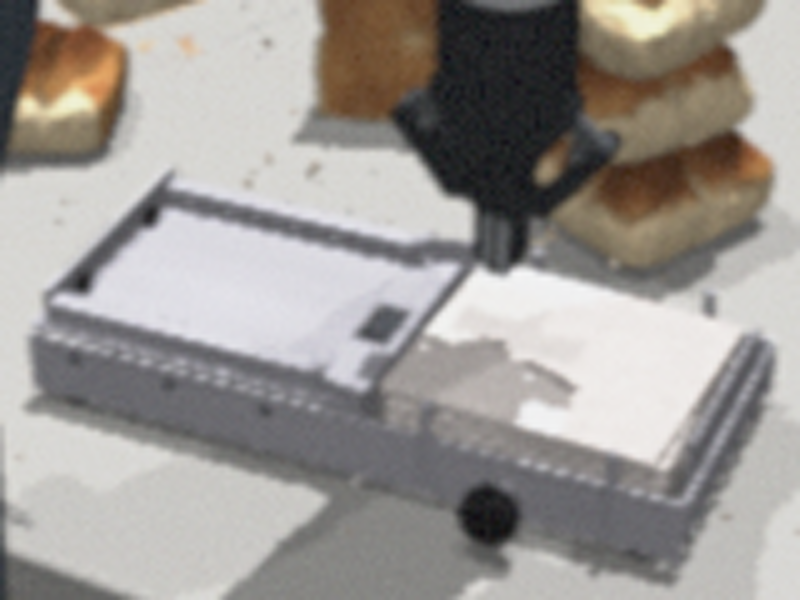

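The fingertips are over the board's front part, with the visible tip at crop (500,270). The projected TCP at (501,312) lies lower, so I'll find contact by force.

Request:
play_rows(
  steps=[1,0,0,0.5,0,1,0,0,1.0,0,1,0,0,1.1,0,1,0,0,1.1,0],
)

```text
time_s: 2.75
tcp_pos: [0.4941, -0.0736, 0.0649]
tool_rot: [0.0, -0.04, 0.999, -0.0]
ft_force: [0.6, 0.1, -0.4]
opening: 0.0002
```

Request:
play_rows(
  steps=[1,0,0,0.15,0,1,0,0,0.3,0,1,0,0,0.3,0],
)

```text
time_s: 3.05
tcp_pos: [0.4941, -0.0737, 0.0617]
tool_rot: [-0.0, -0.04, 0.999, -0.0]
ft_force: [0.3, -0.1, -0.3]
opening: 0.0002
```

Request:
play_rows(
  steps=[1,0,0,0.1,0,1,0,0,0.2,0,1,0,0,0.2,0],
)

```text
time_s: 3.35
tcp_pos: [0.4941, -0.0736, 0.0597]
tool_rot: [-0.0, -0.04, 0.999, -0.0]
ft_force: [-0.2, -0.4, -0.5]
opening: -0.0
```

Request:
play_rows(
  steps=[1,0,0,0.1,0,1,0,0,0.2,0,1,0,0,0.2,0],
)

```text
time_s: 3.65
tcp_pos: [0.4941, -0.0736, 0.0577]
tool_rot: [-0.0, -0.04, 0.999, -0.0]
ft_force: [-0.5, -0.4, 0.1]
opening: 0.0003
```

Request:
play_rows(
  steps=[1,0,0,0.1,0,1,0,0,0.2,0,1,0,0,0.2,0],
)

```text
time_s: 3.95
tcp_pos: [0.4941, -0.0736, 0.0557]
tool_rot: [-0.0, -0.04, 0.999, 0.0]
ft_force: [-0.2, -0.1, 0.5]
opening: 0.0001
```

```bash
python3 - <<'E'
from h import *
s=robot.read_state();print(s["tcp_pos"],s["ft_force"],s["effort"])
c=snap("scene","pics/scene2.png");print(proj(c,s["tcp_pos"]))
cv2.imwrite("pics/cd.png",cv2.resize(c["pixels"][145:245,215:335],None,fx=6,fy=6,interpolation=cv2.INTER_CUBIC))
E
```

```text
[ 0.49409574 -0.07362048  0.05567704] [-0.18921189 -0.09692323  0.49070615] [ 8.62937537e-03 -5.98776841e+01  3.08066927e+00 -1.67721033e+01
  5.06773838e-03 -4.71535034e-02  4.67952312e-03]
(np.float64(275.67224882817425), np.float64(198.28083549509196))
```

View pics/cd.png

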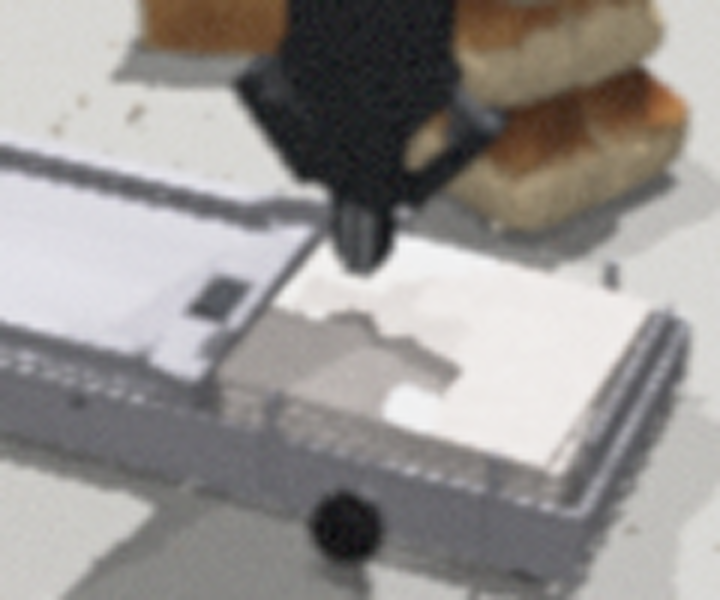

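The visible tip at crop (362,270) is still about 20 mm above the board by image geometry, and the forces are zero. So the real finger end sits behind the reported TCP. I'll keep descending in checked steps.

Request:
play_rows(
  steps=[1,0,0,0.15,0,1,0,0,0.3,0,1,0,0,0.4,0,1,0,0,0.4,0],
)

```text
time_s: 4.4
tcp_pos: [0.494, -0.0736, 0.0516]
tool_rot: [-0.0, -0.04, 0.999, 0.0]
ft_force: [0.4, -0.3, 0.8]
opening: 0.0
```

Request:
play_rows(
  steps=[1,0,0,0.15,0,1,0,0,0.2,0,1,0,0,0.2,0],
)

```text
time_s: 4.7
tcp_pos: [0.4941, -0.0736, 0.0497]
tool_rot: [-0.0, -0.04, 0.999, -0.0]
ft_force: [-0.5, 0.6, 0.5]
opening: 0.0002
```

Request:
play_rows(
  steps=[1,0,0,0.15,0,1,0,0,0.2,0,1,0,0,0.2,0],
)

```text
time_s: 5.0
tcp_pos: [0.4941, -0.0736, 0.0477]
tool_rot: [-0.0, -0.04, 0.999, -0.0]
ft_force: [-0.1, 0.0, 0.4]
opening: -0.0003
```

Request:
play_rows(
  steps=[1,0,0,0.15,0,1,0,0,0.3,0,1,0,0,0.3,0],
)

```text
time_s: 5.3
tcp_pos: [0.494, -0.0736, 0.0446]
tool_rot: [-0.0, -0.04, 0.999, -0.0]
ft_force: [0.9, 0.1, 0.1]
opening: 0.0003
```

Request:
play_rows(
  steps=[1,0,0,0.15,0,1,0,0,0.2,0,1,0,0,0.2,0],
)

```text
time_s: 5.6
tcp_pos: [0.4941, -0.0736, 0.0427]
tool_rot: [-0.0, -0.04, 0.999, -0.0]
ft_force: [-1.3, -0.5, 0.3]
opening: -0.0002
```

Request:
play_rows(
  steps=[1,0,0,0.15,0,1,0,0,0.2,0,1,0,0,0.2,0],
)

```text
time_s: 5.9
tcp_pos: [0.4941, -0.0736, 0.0407]
tool_rot: [-0.0, -0.04, 0.999, 0.0]
ft_force: [1.0, -0.8, 0.6]
opening: -0.0003
```

Request:
play_rows(
  steps=[1,0,0,0.15,0,1,0,0,0.2,0,1,0,0,0.2,0],
)

```text
time_s: 6.2
tcp_pos: [0.4941, -0.0736, 0.0387]
tool_rot: [-0.0, -0.04, 0.999, -0.0]
ft_force: [-0.3, -0.2, -0.6]
opening: 0.0002
```

Request:
play_rows(
  steps=[1,0,0,0.1,0,1,0,0,0.15,0,1,0,0,0.15,0],
)

```text
time_s: 6.5
tcp_pos: [0.4941, -0.0736, 0.0372]
tool_rot: [-0.0, -0.04, 0.999, -0.0]
ft_force: [-0.6, 0.7, -0.5]
opening: -0.0002
```

```bash
python3 - <<'E'
from h import *
s=robot.read_state();print(s["tcp_pos"],s["ft_force"],s["effort"])
c=snap("scene","pics/scene3.png")
t=snap("top","pics/top3.png")
a=cv2.resize(c["pixels"][165:225,235:315],None,fx=5,fy=5,interpolation=cv2.INTER_CUBIC)
b=cv2.resize(t["pixels"][165:225,250:330],None,fx=5,fy=5,interpolation=cv2.INTER_CUBIC)
cv2.imwrite("pics/ce.png",np.hstack([a,b]))
E
```

```text
[ 0.49412092 -0.07363661  0.03721475] [-0.63957082  0.74917797 -0.45949173] [ 2.05041761e-03 -6.09839487e+01  3.11916880e+00 -1.54995543e+01
  5.88555413e-03 -2.57377670e-02  2.56101652e-03]
```

View pics/ce.png

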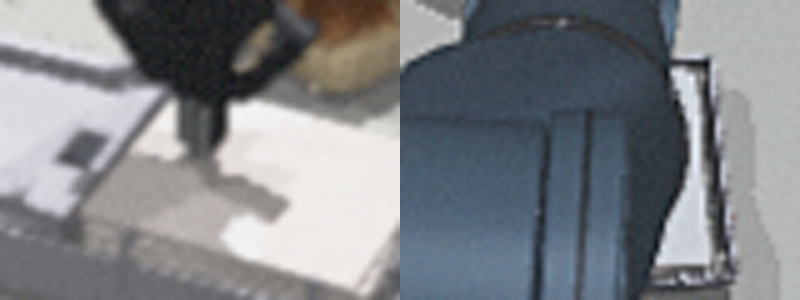

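The tip at (276,197) meets its own shadow, so contact is very near. Now 1 mm steps.

Request:
play_rows(
  steps=[1,0,0,0.1,0,1,0,0,0.1,0],
)

```text
time_s: 6.8
tcp_pos: [0.4941, -0.0736, 0.0362]
tool_rot: [-0.0, -0.04, 0.999, -0.0]
ft_force: [-0.2, -0.4, -0.1]
opening: -0.0002
```

Request:
play_rows(
  steps=[1,0,0,0.1,0,1,0,0,0.1,0],
)

```text
time_s: 7.0
tcp_pos: [0.4941, -0.0736, 0.0352]
tool_rot: [-0.0, -0.04, 0.999, 0.0]
ft_force: [0.1, 0.8, -1.3]
opening: -0.0003
```

Request:
play_rows(
  steps=[1,0,0,0.05,0,1,0,0,0.05,0],
)

```text
time_s: 7.2
tcp_pos: [0.4941, -0.0736, 0.0348]
tool_rot: [-0.0, -0.04, 0.999, 0.0]
ft_force: [-0.3, 0.1, -0.3]
opening: 0.0001
```

Request:
play_rows(
  steps=[1,0,0,0.1,0,1,0,0,0.1,0],
)

```text
time_s: 7.4
tcp_pos: [0.4941, -0.0736, 0.0337]
tool_rot: [-0.0, -0.04, 0.999, -0.0]
ft_force: [0.2, 0.3, -0.9]
opening: 0.0003
```

Request:
play_rows(
  steps=[1,0,0,0.1,0,1,0,0,0.1,0],
)

```text
time_s: 7.6
tcp_pos: [0.4941, -0.0736, 0.0327]
tool_rot: [-0.0, -0.04, 0.999, -0.0]
ft_force: [-0.3, 0.4, 0.3]
opening: -0.0001
```

Request:
play_rows(
  steps=[1,0,0,0.05,0,1,0,0,0.05,0],
)

```text
time_s: 7.8
tcp_pos: [0.4941, -0.0736, 0.0323]
tool_rot: [-0.0, -0.04, 0.999, -0.0]
ft_force: [-0.2, -0.1, -0.2]
opening: 0.0
```

Request:
play_rows(
  steps=[1,0,0,0.1,0,1,0,0,0.1,0],
)

```text
time_s: 8.0
tcp_pos: [0.4941, -0.0736, 0.0312]
tool_rot: [-0.0, -0.04, 0.999, -0.0]
ft_force: [0.3, 0.5, 0.9]
opening: -0.0001
```

Request:
play_rows(
  steps=[1,0,0,0.1,0,1,0,0,0.1,0],
)

```text
time_s: 8.2
tcp_pos: [0.4942, -0.0736, 0.0303]
tool_rot: [0.0, -0.04, 0.999, -0.0]
ft_force: [-0.4, -0.1, -1.0]
opening: 0.0001
```

Request:
play_rows(
  steps=[1,0,0,0.1,0,1,0,0,0.1,0],
)

```text
time_s: 8.4
tcp_pos: [0.4942, -0.0736, 0.0295]
tool_rot: [0.0, -0.04, 0.999, -0.0]
ft_force: [-1.6, -0.3, 6.0]
opening: -0.0
```

Contact at 6 N. Starting the drag along tool +y, with a small turn to square the board up.

Request:
play_rows(
  steps=[1,0,0.2,0,-0.005,1,0,0.5,0,-0.015,1,0,0.9,0,-0.025,1,0,1.3,0,-0.03,1,0,1.5,0,-0.03,1,0,1.5,0,-0.03],
)

```text
time_s: 9.0
tcp_pos: [0.4936, -0.0585, 0.0297]
tool_rot: [0.001, -0.055, 0.998, -0.0]
ft_force: [0.1, -0.1, 6.3]
opening: -0.0001
```

```bash
python3 - <<'E'
from h import *
s=robot.read_state();print(s["tcp_pos"],s["ft_force"])
c=snap("scene","pics/scene4.png")
a=cv2.imread("pics/scene3.png")
z=lambda i:cv2.resize(i[165:245,235:335],None,fx=4,fy=4,interpolation=cv2.INTER_CUBIC)
cv2.imwrite("pics/cf.png",np.hstack([z(a),z(c["pixels"])]))
E
```

```text
[ 0.49359299 -0.05849405  0.02971311] [ 0.12395882 -0.07643642  6.28671089]
```

View pics/cf.png

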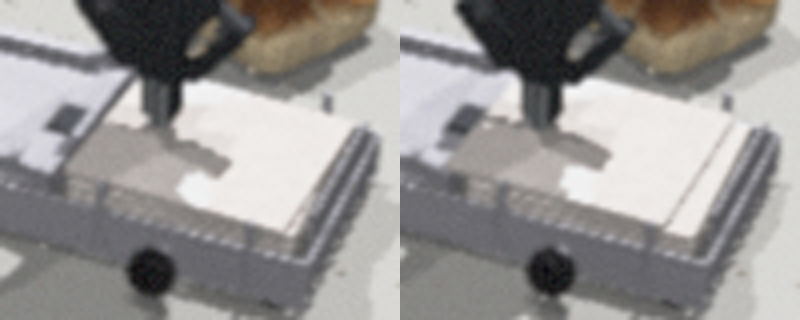

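The top board moved about 15 mm and the board beneath stayed put; its strip now shows at the fence side. Continuing towards the catch and rails.

Request:
play_rows(
  steps=[1,-0.01,0.3,0,0,1,-0.02,0.6,0,0,1,-0.03,0.9,0,0,1,-0.03,1.0,0,0],
)

```text
time_s: 9.45
tcp_pos: [0.4928, -0.0488, 0.0297]
tool_rot: [0.001, -0.055, 0.998, -0.0]
ft_force: [-0.2, -1.6, 5.6]
opening: -0.0004
```

Request:
play_rows(
  steps=[1,-0.01,0.3,0,0,1,-0.02,0.6,0,0,1,-0.03,0.9,0,0,1,-0.03,1.0,0,0],
)

```text
time_s: 9.85
tcp_pos: [0.4921, -0.0391, 0.0298]
tool_rot: [0.001, -0.055, 0.998, -0.0]
ft_force: [-1.4, -1.7, 7.3]
opening: -0.0001
```

Request:
play_rows(
  steps=[1,-0.01,0.3,0,0,1,-0.02,0.6,0,0,1,-0.03,0.9,0,0,1,-0.03,1.0,0,0],
)

```text
time_s: 10.25
tcp_pos: [0.4909, -0.0291, 0.0298]
tool_rot: [0.0, -0.055, 0.998, -0.0]
ft_force: [-1.0, -1.9, 8.1]
opening: 0.0001
```

Request:
play_rows(
  steps=[1,-0.01,0.3,0,0,1,-0.02,0.6,0,0,1,-0.03,0.9,0,0,1,-0.03,1.0,0,0],
)

```text
time_s: 10.65
tcp_pos: [0.4902, -0.019, 0.0298]
tool_rot: [0.001, -0.055, 0.998, -0.0]
ft_force: [-0.3, -2.0, 7.8]
opening: 0.0
```

```bash
python3 - <<'E'
from h import *
s=robot.read_state();print(s["tcp_pos"],s["ft_force"])
c=snap("scene","pics/scene5.png")
cv2.imwrite("pics/cg.png",cv2.resize(c["pixels"][160:245,175:335],None,fx=5,fy=5,interpolation=cv2.INTER_CUBIC))
E
```

```text
[ 0.49023881 -0.01901401  0.02977238] [-0.29078207 -1.97773444  7.79498158]
```

View pics/cg.png

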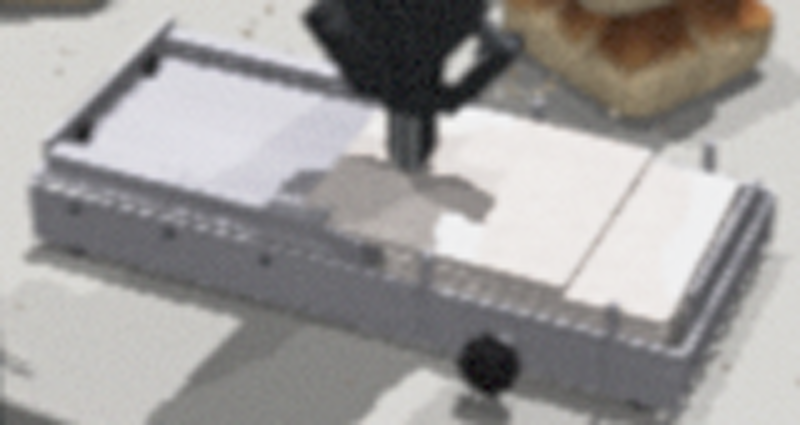

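The front edge is in the rails and past the catch, and the board below hasn't moved. Continuing.

Request:
play_rows(
  steps=[1,-0.01,0.4,0,0,1,-0.02,0.8,0,0,1,-0.03,1.2,0,0,1,-0.04,1.5,0,0],
)

```text
time_s: 11.1
tcp_pos: [0.489, -0.004, 0.0297]
tool_rot: [0.001, -0.055, 0.998, -0.0]
ft_force: [-0.0, -1.1, 5.1]
opening: 0.0003
```

Request:
play_rows(
  steps=[1,-0.01,0.4,0,0,1,-0.02,0.8,0,0,1,-0.03,1.2,0,0,1,-0.04,1.5,0,0],
)

```text
time_s: 11.5
tcp_pos: [0.4872, 0.0116, 0.0293]
tool_rot: [-0.0, -0.055, 0.998, 0.0]
ft_force: [-0.3, -1.5, 1.9]
opening: -0.0002
```

The board front is dipping towards the bed and the force is falling, so I'll follow it down.

Request:
play_rows(
  steps=[1,0,0,0.05,0,1,0,0,0.08,0],
)

```text
time_s: 11.7
tcp_pos: [0.4873, 0.0118, 0.0287]
tool_rot: [0.0, -0.055, 0.998, 0.0]
ft_force: [-1.3, 1.7, 10.5]
opening: -0.0001
```

Request:
play_rows(
  steps=[1,-0.01,0.3,0.01,0,1,-0.02,0.6,0.02,0,1,-0.03,1.0,0.03,0,1,-0.03,1.0,0.03,0],
)

```text
time_s: 12.1
tcp_pos: [0.487, 0.0214, 0.0287]
tool_rot: [0.001, -0.055, 0.998, 0.0]
ft_force: [-0.4, 1.0, 9.3]
opening: -0.0004
```

Request:
play_rows(
  steps=[1,-0.01,0.3,0,0,1,-0.02,0.6,0,0,1,-0.03,0.9,0,0,1,-0.03,1.0,0,0],
)

```text
time_s: 12.5
tcp_pos: [0.4862, 0.031, 0.0286]
tool_rot: [0.001, -0.055, 0.998, -0.0]
ft_force: [-0.2, -2.5, 8.6]
opening: 0.0002
```

Request:
play_rows(
  steps=[1,-0.01,0.3,0,0,1,-0.02,0.6,0,0,1,-0.03,0.9,0,0,1,-0.03,1.0,0,0],
)

```text
time_s: 12.9
tcp_pos: [0.4853, 0.041, 0.0285]
tool_rot: [0.0, -0.055, 0.998, -0.0]
ft_force: [0.3, -1.2, 8.7]
opening: -0.0
```

```bash
python3 - <<'E'
from h import *
s=robot.read_state();print(s["tcp_pos"],s["ft_force"])
c=snap("scene","pics/scene6.png")
cv2.imwrite("pics/ch.png",cv2.resize(c["pixels"][160:245,175:335],None,fx=5,fy=5,interpolation=cv2.INTER_CUBIC))
E
```

```text
[0.4852967  0.04097727 0.0285452 ] [ 0.25612873 -1.18308941  8.66067123]
```

View pics/ch.png

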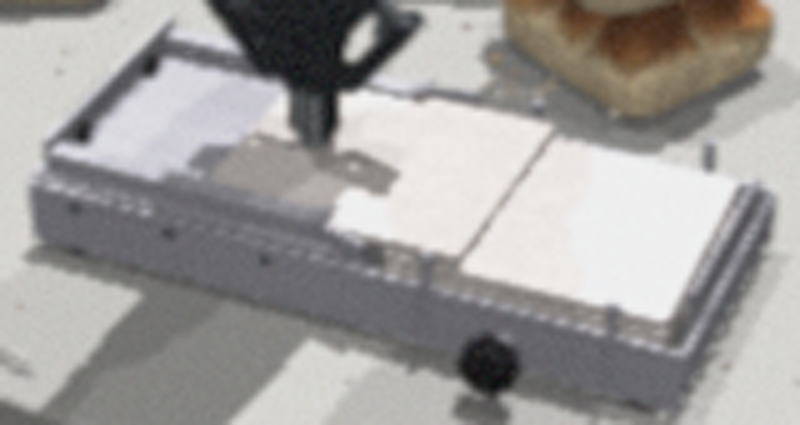

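The board is well in and square, and the lower boards are undisturbed. Continuing.

Request:
play_rows(
  steps=[1,-0.01,0.4,0,0,1,-0.02,0.8,0.01,0,1,-0.03,1.2,0.01,0,1,-0.04,1.5,0.01,0],
)

```text
time_s: 13.35
tcp_pos: [0.484, 0.0558, 0.0284]
tool_rot: [0.0, -0.055, 0.998, -0.0]
ft_force: [-0.4, -2.1, 8.4]
opening: 0.0006
```

Request:
play_rows(
  steps=[1,-0.01,0.4,0,0,1,-0.02,0.8,0.01,0,1,-0.03,1.2,0.01,0,1,-0.04,1.5,0.01,0],
)

```text
time_s: 13.75
tcp_pos: [0.4827, 0.0708, 0.0283]
tool_rot: [0.0, -0.055, 0.998, -0.0]
ft_force: [0.3, -1.5, 8.2]
opening: -0.0
```

Request:
play_rows(
  steps=[1,-0.01,0.3,0,0,1,-0.02,0.6,0,0,1,-0.03,0.9,0,0,1,-0.03,1.0,0,0],
)

```text
time_s: 14.15
tcp_pos: [0.4819, 0.0809, 0.0283]
tool_rot: [0.0, -0.055, 0.998, -0.0]
ft_force: [-0.7, -1.0, 7.7]
opening: 0.0
```

Request:
play_rows(
  steps=[1,-0.01,0.3,0,0,1,-0.02,0.6,0,0,1,-0.03,0.9,0,0,1,-0.03,1.0,0,0],
)

```text
time_s: 14.55
tcp_pos: [0.481, 0.0909, 0.0282]
tool_rot: [0.0, -0.055, 0.998, -0.0]
ft_force: [0.4, -1.3, 5.6]
opening: -0.0002
```

Request:
play_rows(
  steps=[1,-0.01,0.3,0,0,1,-0.02,0.6,0,0,1,-0.03,0.9,0,0,1,-0.03,1.0,0,0],
)

```text
time_s: 14.95
tcp_pos: [0.4801, 0.1009, 0.0281]
tool_rot: [0.0, -0.055, 0.998, -0.0]
ft_force: [-0.4, -1.2, 6.1]
opening: 0.0002
```

```bash
python3 - <<'E'
from h import *
s=robot.read_state();print(s["tcp_pos"],s["ft_force"])
c=snap("scene","pics/scene7.png")
cv2.imwrite("pics/ci.png",cv2.resize(c["pixels"][160:245,175:335],None,fx=5,fy=5,interpolation=cv2.INTER_CUBIC))
E
```

```text
[0.48009236 0.10091591 0.02814441] [-0.41850425 -1.20245041  6.09462529]
```

View pics/ci.png

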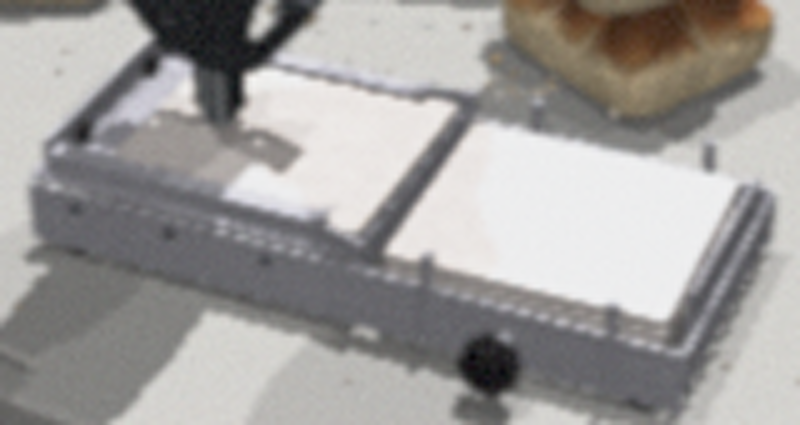

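The rear edge is at the bed mouth, about 22 mm short of home. I'll move most of that, then creep.

Request:
play_rows(
  steps=[1,-0.01,0.3,0,0,1,-0.02,0.6,0.01,0,1,-0.03,0.9,0.01,0,1,-0.04,1.2,0.02,0,1,-0.04,1.4,0.02,0,1,-0.04,1.4,0.02,0],
)

```text
time_s: 15.6
tcp_pos: [0.479, 0.1149, 0.028]
tool_rot: [0.0, -0.055, 0.998, 0.0]
ft_force: [-0.5, -0.3, 7.0]
opening: -0.0001
```

Request:
play_rows(
  steps=[1,-0.01,0.1,0,0,1,-0.01,0.2,0,0,1,-0.01,0.2,0,0],
)

```text
time_s: 15.9
tcp_pos: [0.4789, 0.1166, 0.028]
tool_rot: [0.0, -0.055, 0.998, -0.0]
ft_force: [-0.6, -0.6, 7.2]
opening: 0.0001
```

Request:
play_rows(
  steps=[1,-0.01,0.1,0,0,1,-0.01,0.2,0,0,1,-0.01,0.2,0,0],
)

```text
time_s: 16.2
tcp_pos: [0.4787, 0.1186, 0.0281]
tool_rot: [0.0, -0.055, 0.998, -0.0]
ft_force: [-1.8, -0.9, 6.5]
opening: 0.0
```

Request:
play_rows(
  steps=[1,-0.01,0.1,0,0,1,-0.01,0.2,0,0,1,-0.01,0.2,0,0],
)

```text
time_s: 16.5
tcp_pos: [0.4786, 0.1207, 0.028]
tool_rot: [0.0, -0.055, 0.998, -0.0]
ft_force: [-0.6, -0.5, 7.7]
opening: 0.0001
```

Request:
play_rows(
  steps=[1,-0.01,0.1,0,0,1,-0.01,0.2,0,0,1,-0.01,0.2,0,0],
)

```text
time_s: 16.8
tcp_pos: [0.4781, 0.1229, 0.0277]
tool_rot: [-0.0, -0.055, 0.998, 0.0]
ft_force: [-0.8, -0.6, 3.2]
opening: 0.0
```

Request:
play_rows(
  steps=[1,-0.01,0.1,0,0,1,-0.01,0.2,0,0,1,-0.01,0.2,0,0],
)

```text
time_s: 17.1
tcp_pos: [0.4781, 0.125, 0.0277]
tool_rot: [-0.0, -0.055, 0.998, 0.0]
ft_force: [-0.1, 0.5, 0.4]
opening: -0.0001
```

The press force dropped as the board settled, probably because the catch released behind it. I'll press lightly again and check that it is home.

Request:
play_rows(
  steps=[1,0,0,0.03,0,1,0,0,0.05,0,1,0,0,0.05,0],
)

```text
time_s: 17.4
tcp_pos: [0.4781, 0.125, 0.0276]
tool_rot: [0.0, -0.055, 0.998, 0.0]
ft_force: [-2.2, -0.5, 7.7]
opening: -0.0
```

Request:
play_rows(
  steps=[1,0,0.05,0,0,1,0,0.1,0,0,1,0,0.1,0,0],
)

```text
time_s: 17.7
tcp_pos: [0.4781, 0.1255, 0.0276]
tool_rot: [0.0, -0.055, 0.998, -0.0]
ft_force: [-1.4, -1.4, 7.5]
opening: 0.0001
```

Request:
play_rows(
  steps=[1,0,0.05,0,0,1,0,0.1,0,0,1,0,0.1,0,0],
)

```text
time_s: 18.0
tcp_pos: [0.4781, 0.1265, 0.0276]
tool_rot: [0.0, -0.055, 0.998, -0.0]
ft_force: [-0.6, -2.1, 6.3]
opening: -0.0002
```

Request:
play_rows(
  steps=[1,0,0.05,0,0,1,0,0.1,0,0,1,0,0.1,0,0],
)

```text
time_s: 18.3
tcp_pos: [0.478, 0.1275, 0.0276]
tool_rot: [0.0, -0.055, 0.998, -0.0]
ft_force: [-1.6, -1.1, 7.3]
opening: 0.0001
```

Request:
play_rows(
  steps=[1,0,0.05,0,0,1,0,0.1,0,0,1,0,0.1,0,0],
)

```text
time_s: 18.6
tcp_pos: [0.478, 0.1283, 0.0276]
tool_rot: [0.0, -0.055, 0.998, -0.0]
ft_force: [-1.3, -2.9, 6.5]
opening: 0.0003
```

Request:
play_rows(
  steps=[1,0,0.05,0,0,1,0,0.1,0,0,1,0,0.1,0,0],
)

```text
time_s: 18.9
tcp_pos: [0.478, 0.1293, 0.0276]
tool_rot: [0.0, -0.055, 0.998, -0.0]
ft_force: [-0.2, -1.8, 6.2]
opening: 0.0002
```

```bash
python3 - <<'E'
from h import *
s=robot.read_state();print(s["tcp_pos"],s["ft_force"])
c=snap("scene","pics/scene8.png")
a=cv2.resize(c["pixels"][160:215,180:280],None,fx=8,fy=8,interpolation=cv2.INTER_CUBIC)
cv2.imwrite("pics/cj.png",a)
# rear edge of the board: profile across white->steel on rows, bed region
g=c["pixels"].astype(int)
for v in (185,190,195,200): print(v,g[v,240:285].mean(1).astype(int).tolist())
S=np.load("pics/scene7.png.npz")
o=np.array([.486,-.015]);R=np.array([[.9967,-.081],[.081,.9967]])
for yf in(0,10,22,25): print(yf,[np.round(proj(c,[*(o+R@[xf/1e3,yf/1e3]),z]),1).tolist() for xf,z in((-50,.058),(0,.058),(50,.058))])
E
```

```text
[0.47802228 0.12930645 0.02763037] [-0.21196533 -1.78348857  6.2082273 ]
185 [232, 230, 230, 231, 228, 227, 228, 228, 228, 228, 229, 229, 228, 217, 179, 151, 176, 195, 195, 198, 194, 193, 195, 202, 195, 163, 116, 98, 135, 195, 226, 232, 233, 227, 219, 205, 196, 201, 196, 178, 156, 129, 114, 120, 123]
190 [229, 230, 230, 230, 229, 232, 231, 231, 228, 219, 178, 137, 146, 174, 184, 186, 185, 195, 194, 192, 183, 155, 113, 90, 107, 162, 222, 236, 236, 237, 236, 236, 236, 236, 236, 236, 236, 236, 236, 236, 235, 236, 236, 236, 236]
195 [230, 229, 229, 231, 231, 221, 176, 119, 85, 82, 86, 82, 81, 87, 113, 151, 169, 159, 121, 90, 87, 124, 193, 230, 236, 236, 236, 237, 235, 236, 235, 236, 236, 236, 236, 236, 236, 235, 235, 235, 236, 236, 235, 235, 236]
200 [226, 216, 178, 158, 180, 194, 196, 197, 194, 192, 192, 192, 187, 163, 122, 90, 87, 106, 157, 211, 229, 230, 231, 233, 235, 237, 234, 236, 235, 235, 237, 236, 236, 236, 236, 237, 235, 236, 235, 236, 236, 236, 236, 236, 235]
0 [[248.4, 202.7], [255.8, 193.3], [262.8, 184.4]]
10 [[245.1, 201.9], [252.6, 192.5], [259.7, 183.6]]
22 [[241.1, 200.8], [248.7, 191.5], [255.9, 182.7]]
25 [[240.1, 200.6], [247.7, 191.3], [254.9, 182.5]]
```

The rear edge is at about y = 22 mm, so nearly home, and no buffer force has shown up yet. A little farther.

Request:
play_rows(
  steps=[1,0,0.05,0,0,1,0,0.1,0,0,1,0,0.1,0,0],
)

```text
time_s: 19.25
tcp_pos: [0.478, 0.1303, 0.0276]
tool_rot: [0.0, -0.055, 0.998, -0.0]
ft_force: [-0.3, -2.3, 6.0]
opening: -0.0001
```

Request:
play_rows(
  steps=[1,0,0.05,0,0,1,0,0.1,0,0,1,0,0.1,0,0],
)

```text
time_s: 19.55
tcp_pos: [0.4779, 0.1314, 0.0276]
tool_rot: [0.0, -0.055, 0.998, -0.0]
ft_force: [0.0, -2.9, 5.2]
opening: 0.0
```

```bash
cat >> h.py <<'E'
def edge(c):
    g=c["pixels"].astype(float).mean(2); r=[]
    for v in list(range(185,193))+list(range(198,201)):
        row=g[v,236:262]; i=np.argmax(row<205); r.append((v,236+i-1+(row[i-1]-205)/(row[i-1]-row[i])))
    r=np.array(r); p=np.polyfit(r[:,0],r[:,1],1); return np.polyval(p,192), np.std(np.polyval(p,r[:,0])-r[:,1])
E
python3 - <<'E'
from h import *
for i in(8,): print(edge(np.load(f"pics/scene{i}.png.npz")))
for i in range(3): print(edge(snap("scene","pics/scene9.png")))
s=robot.read_state();print(s["tcp_pos"],s["ft_force"])
E
```

```text
(np.float64(247.69855917446088), np.float64(0.0710868161003858))
(np.float64(247.70520066543418), np.float64(0.0710503284584266))
(np.float64(247.68252904756383), np.float64(0.08053813525919207))
(np.float64(247.7068890005616), np.float64(0.07446320809038696))
[0.47790567 0.13132981 0.02762376] [-0.04697741 -2.2152677   5.76249027]
```

The board stopped while the fingertips slipped at about 2.5 N, which fits contact with the buffers. The earlier drop in press force fits the catch releasing. I'll lift straight off and look.

Request:
play_rows(
  steps=[1,0,0,-0.5,0,1,0,0,-2,0,1,0,0,-5,0,1,0,0,-9,0,1,0,0,-13,0,1,0,2,-15,0,1,0,5,-15,0,1,0,9,-15,0,1,0,13,-15,0,1,0,13,-15,0],
)

```text
time_s: 20.7
tcp_pos: [0.4613, 0.2674, 0.1772]
tool_rot: [-0.0, -0.059, 0.998, 0.001]
ft_force: [0.4, 0.2, -0.4]
opening: 0.0002
```

```bash
python3 - <<'E'
from h import *
c=snap("scene","pics/scene10.png");print(edge(c))
t=snap("top","pics/top10.png")
s=robot.read_state();print(s["time_s"],s["tcp_pos"],s["ft_force"])
z=lambda i,f:cv2.resize(i,None,fx=f,fy=f,interpolation=cv2.INTER_CUBIC)
a=z(c["pixels"][160:245,175:335],5); m=z(c["pixels"][180:210,235:275],8)
m=cv2.copyMakeBorder(m,0,172-0 if False else 0,0,480,cv2.BORDER_CONSTANT)
S=np.load("pics/scene0.png.npz")["pixels"]; m[:, 340:660]=z(S[180:210,235:275],8)[:,:320]
cv2.imwrite("pics/ck.png",np.vstack([a,m[:175]]))
E
```

```text
(np.float64(247.84044467339135), np.float64(0.061318165700293865))
20.8 [0.46247934 0.26172963 0.17716061] [ 0.18987296 -0.55831759  0.56820636]
```

View pics/ck.png

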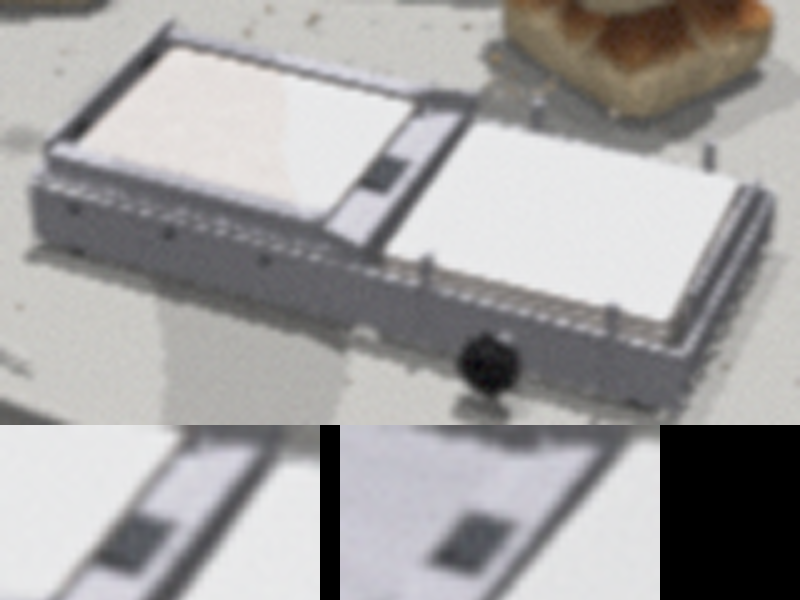

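The board lies square in the rails against the buffers. The dark pawl is fully uncovered behind its rear edge, in the same place as in the first picture, where it was up. The lower pile is unmoved. One numeric check on the pawl, then I hand in.

```bash
python3 - <<'E'
from h import *
def cen(f):
    g=np.load(f)["pixels"].astype(float).mean(2)[188:200,243:258]; w=np.clip(135-g,0,None); v,u=np.mgrid[188:200,243:258]
    return np.round([(u*w).sum()/w.sum(),(v*w).sum()/w.sum(),(g<120).sum()],2)
a=cen("pics/scene0.png.npz");b=cen("pics/scene10.png.npz");print(a,b)
S=np.load("pics/scene0.png.npz");o=np.array([.4863,-.0012]);print("4 mm pawl drop, px:",np.array(proj(S,[*o,.054]))-proj(S,[*o,.050]))
if abs(b[1]-a[1])<.5: print(robot.finish_job())
E
```

```text
[251.07 194.67  44.  ] [251.48 194.97  44.  ]
4 mm pawl drop, px: [-0.00485793 -1.16435012]
the job is handed in; nothing more can be done
None
```

The top board is in the rails of the packing bed, against the end stop, and the catch looks to be up behind it. I handed the job in at about 21 s. No verdict was reported.

I pressed with shut fingertips, mostly 5–9 N (10.5 N at most), and dragged the board along the feeder without lifting it, then lifted clear.

**Last checks**
- **Home position:** the rear edge measures at about y = 23 mm, inside the 22–25 mm home range, though calibration is only good to about 2 mm. The board stopped moving while the fingertips slipped over it at about 2.5 N, which fits contact with the buffers. I never saw a clear jump in the buffer force.
- **Catch:** the pawl is fully uncovered and shows the same dark area as in the first picture, where it was up. It sits 0.3 px lower, against about 1.2 px if it were pressed level. The press force also dropped as the rear edge passed it.
- **Other things:** the pile below looks unmoved in the pictures. No unexpected contact force showed up.

**One disagreement:** the shut fingertips touched the board with the reported TCP about 30 mm below the board's top face. I found the contact by force instead of trusting the reported height.

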